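# Bolt the hold-down bar over the glued panels

### The job

Bolt the blue hold-down bar of the panel jig shut: press the yellow spring catch down with one fingertip and keep it down while the other fingertip pushes the red lug, so that the steel bolt slides fully home into the eye of the bar. Then let go, so that the catch springs back up behind the bolt, and leave the glue bottle, the wooden cup and the tape roll standing where they are.

Things in the scene. Friction and masses are not known exactly. Their poses are not given: they have to be found in the camera images.
- jig: Plywood base board 310 x 540 x 18 mm, fixed on the bench. Origin at bench height between catch and bolt; x runs across the bolt (catch at x = -29 mm, bolt axis at +30 mm), y along the bolt, the way it slides home, z up. Bolt guides at y = -92 and +52 mm, 46 mm high; panel stack and blue bar from y = 100 mm on, up to 75 mm high. Catch bar and lug have 35 mm clear between them above z = 54 mm.
- catch_top (a point): Centre of the top face of the yellow catch bar: 22 mm wide (jig x), 110 mm long (jig y, from -75 to +35 mm), 66 mm above the bench when up. It goes straight down, pressed anywhere along its length; a fingertip can slide along it while pressing.
- catch (a joint): How far the catch is pressed, in m: 0 up, 0.010 fully down. Its spring pushes back with 4 N at first, 8 N fully down. Its tongue blocks the tooth of the bolt, which passes only while the catch is down 0.007 or more. Let go with the bolt fully home, it springs up and locks the bolt there.
- lug_back (a point): On the rear face (looking to jig -y; push here) of the red lug, 69 mm above the bench, mid-width. The lug is 26 mm wide (jig x = 17 to 43 mm), 10 mm thick, its top 82 mm above the bench; it moves with the bolt, a 14 mm rod whose top is 39 mm above the bench. A red tooth at its foot, 46 to 54 mm above the bench, reaches towards the catch to jig x = 4 mm.
- bolt (a joint): Travel of the bolt along jig +y, in m: starts drawn back at 0 to 0.012, fully home at its stop at 0.045. With the catch up it stops at about 0.019. It slides with about 2 N of friction and stays where it is left.
- glue: Amber glue bottle with a red cap, 56 mm wide, 130 mm high, standing loose on the base board behind the bolt (jig -y end); origin at the centre of its underside.
- cup: Wooden cup, 64 mm wide, 60 mm high, standing loose beside the bottle (the two may change places); origin at the centre of its underside.
- tape: Pale tape roll lying flat, 84 mm wide, 24 mm high, loose on the base board beyond the bolt, about at jig x = 135 mm; origin at the centre of its underside.
Mind the look-alikes: they are no part of the job. Of the things that look like the glue, the middle-sized one is meant.

How it is judged (in metres and radians):
On the way:
1. the bolt slides past the catch while a finger holds the catch down and a finger is on the bolt (value of joint bolt above 0.023 m and value of joint catch above 0.004 m and contact force between the fingers and catch above 1 N and contact force between the fingers and bolt above 0.3 N), for 0.1 s.
At the end, for the whole second after the job is handed in: The bolt is home (within 5 mm of its stop), the catch has sprung back up (within 3 mm of its top position), and bottle, cup and tape roll stand within 20 mm of where they were (value of joint bolt above 0.04 m and value of joint catch below 0.003 m and distance of each of glue, cup, tape from where it was at the start of the episode below 0.02 m and angle between each of glue, cup, tape's own z axis and vertical below 0.1 rad); the robot touches nothing.
It fails at once if the bottle, the cup or the tape roll is lifted, knocked over or moved by more than 20 mm (distance of any of glue, cup, tape from where it was at the start of the episode above 0.02 m).
It also fails if it takes over 40 s, if anything falls off the work surface, if the arm or the gripper's body presses on something with over 40 N, if the wrist force passes 120 N, or if a joint passes its speed limit or range.

### The arm

A 6-joint arm with a two-finger parallel gripper is mounted at the origin on the work surface. World frame = base frame: x ahead of the robot, y to its left, z up, the work surface at z = 0. Lengths are in mm, angles in degrees, forces in N, time in s.
With the tool pointing down it reaches from about 300 to 850 mm from the base axis. Payload 4.2 kg.
Tool frame: the origin (TCP) lies at the very end of the fingers, on their centre line; the grasp point (between the pads) lies 19 mm behind it (env.grip_depth is the distance from the TCP to the grasp point, in mm); y points along the fingers, z is the direction in which the jaws open and shut, and the axes are right-handed (so a half turn about y gives the same grasp; the last joint's range is limited). The gripper opens to 91 mm and grips with 3 to 60 N. Pads are 32 mm wide; open, the fingers measure 118 mm over their backs; the gripper's body (76 mm by 178 mm) begins 60 mm behind the grasp point.
Start: joints at [-71.448, 18.312, 89.639, -0, 72.044, -1.146], TCP at [193.817, -541.367, 213.976] pointing down, gripper open.
Joint ranges: [-177.97, 177.97], [-48.28, 115.42], [12.27, 149.76], [-77.06, 257.06], [2.81, 150.46], [-146.56, 146.56]. Speed limits (degrees/s): [147.25, 147.25, 180, 180, 180, 180].

### API

Orientations are given as [roll, pitch, yaw] about the fixed x, y, z axes, in that order (R = Rz(yaw) Ry(pitch) Rx(roll)).
In Python, from workcell import state, imaging, job, env gives the robot as it stands.
- The arm moves only by the shell command python3 -m pendant 'ROWS' [FORCE]. ROWS is JSON, a list of rows, each an object with "delta_pos": the shift along the tool's x, y, z in cm, a list of three; "twist": the turn, a rotation vector about the tool's x, y, z in degrees, a list of three; "grip": the opening in per cent of the stroke, from 0 (shut) to 100 (fully open). In form: [{"delta_pos": [tx, ty, tz], "twist": [wx, wy, wz], "grip": grip}, ...]. A call has exactly 5 rows; each row is the pose to reach, as a shift and turn from the pose commanded when the call began, along the tool's axes at that moment; what a row does not reach only later rows make up. A row lasts 1/10 s, in which the tool goes at most 50 mm and 8.59 degrees, less where a joint would pass 70% of its speed; a pose out of reach is approached as far as the arm can. A call with a gripper value outside its range is refused whole. The fingers move at their own pace and stop on an object; FORCE is the grip in N (left out, the last holds). Time passes only in rows, so rows that repeat a pose let the fingers close, or fill a call up. It gives the time, the measured TCP pose, the force and the opening at its end, in the units of the state.
- state(): the state, without advancing time (a new reading comes with each control period).
- imaging.grab_frame(name): name is "scene" or "top"; returns (picture, depth): 420x560x3 uint8, red, green, blue; 420x560 float32, mm along the optical axis (not along the pixel's ray), 0 where there is no reading.
- imaging.camera_info(name): a dict with "fx", "fy", "cx", "cy" (pixels), "R" (3x3) and "t" (3): a world point X has camera coordinates R X + t. Camera axes: x right, y down, z forward; pixel columns grow to the right and rows downward; lengths in mm; the calibration is good to about 2 mm. A picture is of the moment at which its call begins. camera_info takes no time and is no camera call.
- job.job_done(): hands the job in, once; it reports no verdict.
The state is a dict: "time_s": time; "qpos": joint angles; "qvel": joint speeds; "effort": joint torques, N m; "ee_pos": TCP position; "ee_rot": TCP orientation; "force": force on the tool from outside, world axes, zero at the start; "torque": the same for the moment, N m; "gripper_width": finger opening in mm.
Only numpy, scipy, OpenCV 4.12 (cv2) and the standard library are available. Lean on these libraries where they do the work, as an engineer would, in place of code of your own. Each camera call takes 0.05 s, during which the arm holds its last target.

## Working session

There is one attempt and no reset: what is moved stays moved. The work goes in short steps, Python scripts to look and compute and a shell command to move; the robot and the scene stay as the last step left them, time stands still between calls to the robot, and variables do not carry over. Pictures are saved under pics/ and viewed, and the job is handed in when it is done.

```bash
ls; mkdir -p pics
python3 - <<'E'
from workcell import state, imaging, job, env
import cv2, numpy as np
s=state(); print({k:np.round(v,3).tolist() for k,v in s.items()})
for n in("scene","top"):
    p,d=imaging.grab_frame(n); cv2.imwrite(f"pics/{n}0.png",p[:,:,::-1]); np.save(f"pics/{n}0.npy",d)
    np.save(f"pics/{n}0p.npy",p)
    print(n,imaging.camera_info(n))
E
```

```text
pics
{'time_s': 0.0, 'qpos': [-71.451, 18.35, 89.707, -0.001, 72.043, -1.148], 'qvel': [0.035, 0.078, 0.061, 0.067, 0.07, -0.129], 'effort': [0.001, -41.246, -23.198, 0.073, 0.046, -0.0], 'ee_pos': [193.619, -540.882, 213.135], 'ee_rot': [-90.1, 0.001, -160.303], 'force': [0.485, 0.678, 0.789], 'torque': [0.064, -0.006, 0.043], 'gripper_width': 91.315}
scene {'fx': 419.4423771260089, 'fy': 419.4423771260089, 'cx': 277.9530713940617, 'cy': 211.17197712179035, 'R': array([[-0.81968058,  0.57281717, -0.00205749],
       [ 0.40682764,  0.57961947, -0.70606837],
       [-0.40325553, -0.57958757, -0.70814068]]), 't': array([ 432.92379385, -104.75658813, 1231.90308305])}
top {'fx': 448.7462250639872, 'fy': 448.7462250639872, 'cx': 275.8788577061798, 'cy': 205.49684191828482, 'R': array([[ 0.016609  , -0.99981463,  0.00973897],
       [-0.99002153, -0.01780794, -0.13978646],
       [ 0.13993398, -0.00732008, -0.99013378]]), 't': array([ -70.3452056 ,  473.80084159, 1066.04787642])}
```

View pics/scene0.png

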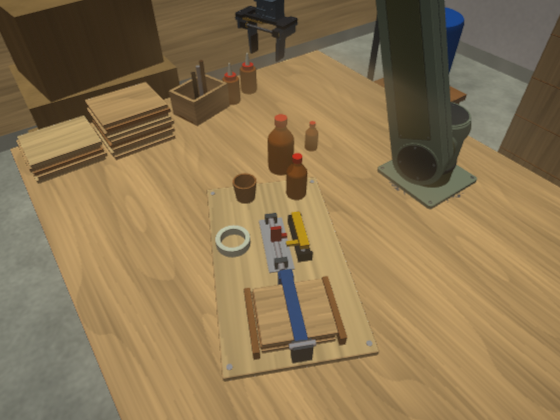

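View pics/top0.png

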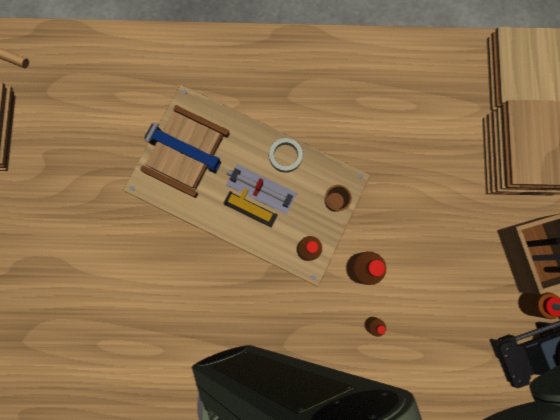

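The scene picture shows the jig with the catch at about (300,232), the lug at (276,234), the bottle at (297,178), the cup at (245,188) and the tape at (233,240). In the top view the catch is at about (250,209), the lug at (258,186), the bottle at (310,248), the cup at (338,198) and the tape at (286,155). I'll fit the jig pose next.

```bash
cat > h.py <<'E'
import numpy as np, cv2
from workcell import imaging
def cloud(n,d):
    c=imaging.camera_info(n); v,u=np.mgrid[0:420,0:560]
    P=np.stack([(u-c['cx'])/c['fx']*d,(v-c['cy'])/c['fy']*d,d],-1)
    return (P-c['t'])@c['R']   # R^T (p-t)
def proj(n,X):
    c=imaging.camera_info(n); q=np.asarray(X)@c['R'].T+c['t']
    return np.stack([q[...,0]/q[...,2]*c['fx']+c['cx'],q[...,1]/q[...,2]*c['fy']+c['cy']],-1)
E
python3 - <<'E'
from h import *
for n,win in(("top",(80,290,120,370)),("scene",(170,375,200,380))):
    p=np.load(f"pics/{n}0p.npy"); d=np.load(f"pics/{n}0.npy"); W=cloud(n,d)
    hsv=cv2.cvtColor(p,cv2.COLOR_RGB2HSV).astype(int); H,S,V=[hsv[...,i] for i in range(3)]
    m=np.zeros(d.shape,bool); m[win[0]:win[1],win[2]:win[3]]=1; m&=d>0
    ye=m&(H>=20)&(H<=30)&(S>200)&(V>120)
    re=m&((H<=5)|(H>=172))&(S>150)
    bl=m&(H>100)&(H<125)&(S>150)
    for nm,k in(("yel",ye),("red",re),("blue",bl)):
        q=W[k]; print(n,nm,len(q))
        if nm=="red":
            cl,lab,st,ce=cv2.connectedComponentsWithStats(k.astype(np.uint8))
            for i in range(1,cl):
                if st[i,4]>5:
                    r=W[lab==i]; print("  ",ce[i].round(1),st[i,4],np.median(r,0).round(1),r.min(0).round(1),r.max(0).round(1))
        else:
            if nm=="yel": q=q[q[:,2]>np.percentile(q[:,2],60)-4]
            (c,sz,a)=cv2.minAreaRect(q[:,:2].astype(np.float32)); print("  ",np.round(c,1),np.round(sz,1),a,"z",np.percentile(q[:,2],[5,50,95]).round(1))
    # board
    z=W[...,2]; b=m&(abs(z-18)<4); cl,lab,st,ce=cv2.connectedComponentsWithStats(b.astype(np.uint8)); i=1+st[1:,4].argmax()
    c,sz,a=cv2.minAreaRect(W[lab==i][:,:2].astype(np.float32)); print("board",np.round(c,1),np.round(sz,1),a, np.median(z[lab==i]))
E
python3 - <<'E'
import cv2
for n,(a,b,c,e) in(("top",(120,270,200,380)),("scene",(160,285,200,340))):
    i=cv2.imread(f"pics/{n}0.png")[a:b,c:e]; cv2.imwrite(f"pics/{n}0z.png",cv2.resize(i,None,fx=4,fy=4,interpolation=cv2.INTER_CUBIC))
E
```

```text
top yel 424
   [4.655e+02 3.000e-01] [107.6  20.9] 64.08757019042969 z [63.2 66.1 69.1]
top red 198
   [257.9 186.5] 62 [513.6 -18.7  78. ] [498.9 -27.9  51.7] [531.2  -8.6  85.4]
   [311.7 246.6] 118 [ 370.5 -140.8  148. ] [ 358.4 -157.5  112.9] [ 384.4 -127.9  153.4]
   [368.6 267.5] 18 [ 327.2 -257.7  175.3] [ 317.9 -259.2  168.7] [ 336.6 -255.6  178.2]
top blue 694
   [605.4 160.1] [167.9  29.2] 63.76140213012695 z [68.7 73.2 76.4]
board [535.7  12.6] [540.1 310.2] 64.88597106933594 18.177150096008486
scene yel 325
   [466.6   0.7] [108.4  21.4] 64.26473999023438 z [63.9 66.  68. ]
scene red 37
   [275.2 227.8] 27 [522.7 -18.6  81.9] [512.7 -26.7  78.6] [533.  -12.5  84.8]
   [283.7 234.2] 10 [502.8 -12.   53.7] [499.1 -17.3  50.6] [506.5  -8.5  55.8]
scene blue 0Traceback (most recent call last):
  File "<stdin>", line 18, in <module>
    return _quantile_unchecked(
        a, q, axis, out, overwrite_input, method, keepdims, weights)
    return _ureduce(a,
                    func=_quantile_ureduce_func,
    ...<5 lines>...
                    overwrite_input=overwrite_input,
                    method=method)
    r = func(a, **kwargs)
    result = _quantile(arr,
                       quantiles=q,
    ...<2 lines>...
                       out=out,
                       weights=wgt)
    slices_having_nans = np.isnan(arr[-1, ...])
                                  ~~~^^^^^^^^^
IndexError: index -1 is out of bounds for axis 0 with size 0
```

```bash
true
```

```text
(no output)
```

View pics/top0z.png

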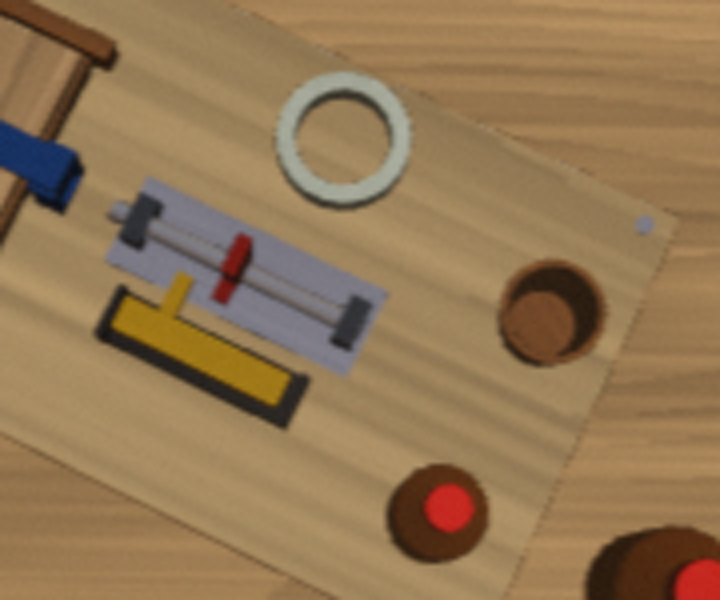

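View pics/scene0z.png

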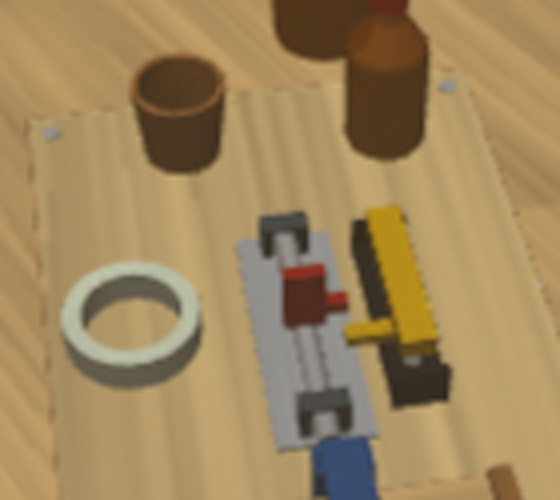

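```bash
cat >> h.py <<'E'
def masks(n,p,d):
    win=dict(top=(80,290,120,370),scene=(170,375,200,380))[n]
    hsv=cv2.cvtColor(p,cv2.COLOR_RGB2HSV).astype(int); H,S,V=[hsv[...,i] for i in range(3)]
    m=np.zeros(d.shape,bool); m[win[0]:win[1],win[2]:win[3]]=1; m&=d>0
    return m,m&(H>=20)&(H<=30)&(S>200)&(V>120), m&((H<=5)|(H>=172))&(S>150)
def tojig(X,o,th):
    y=np.array([np.cos(th),np.sin(th)]); x=np.array([y[1],-y[0]]); q=np.asarray(X)[...,:2]-o
    return np.stack([q@x,q@y],-1)
E
python3 - <<'E'
from h import *
from scipy.optimize import minimize
for n in("top","scene"):
    p=np.load(f"pics/{n}0p.npy"); d=np.load(f"pics/{n}0.npy"); W=cloud(n,d); m,ye,re=masks(n,p,d)
    z=W[...,2]
    b=(m|(n=="scene"))&(d>0)&(z>11)&(z<26)&(abs(W[...,0]-535)<330)&(abs(W[...,1]-12)<330)
    cl,lab,st,ce=cv2.connectedComponentsWithStats(b.astype(np.uint8)); i=1+st[1:,4].argmax()
    q=W[lab==i][:,:2].astype(np.float32); c,s,a=cv2.minAreaRect(q); print(n,"board",np.round(c,1),np.round(s,1),a)
    # robust edges: percentiles in rotated frame, minimise area
    f=lambda t:(lambda j:np.prod(np.percentile(j,99.3,axis=0)-np.percentile(j,.7,axis=0)))(tojig(q,np.zeros(2),t))
    ts=np.radians(np.arange(61,68,.1)); print(" yaw",np.degrees(ts[np.argmin([f(t) for t in ts])]))
    th=np.radians(64.5)
    yq=W[ye]; yq=yq[abs(yq[:,2]-66)<4]; 
    ts=np.radians(np.arange(61,68,.1)); print(" yawcatch",np.degrees(ts[np.argmin([np.ptp(np.percentile(tojig(yq,np.zeros(2),t)[:,0],[3,97])) for t in ts])]))
    for th in np.radians([64.1,64.5,64.9]):
        j=tojig(yq,np.zeros(2),th); lo,hi=np.percentile(j,1,axis=0),np.percentile(j,99,axis=0); print(" ",hi-lo); mid=(lo+hi)/2
        y=np.array([np.cos(th),np.sin(th)]); x=np.array([y[1],-y[0]])
        o=(mid[0]+29)*x+(mid[1]+20)*y; print("  o",o.round(1))
        r=W[re&(z<95)]; 
        for nm,k in(("lug top",(r[:,2]>78)),("tooth",(r[:,2]<58))):
            jr=tojig(r[k],o,th); print("  ",nm,k.sum(),jr.min(0).round(1),jr.max(0).round(1),np.median(jr,0).round(1))
        r=W[re&(z>105)&(z<160)]; 
        if len(r): print("  glue cap",tojig(r,o,th).mean(0).round(1))
E
```

```text
top board [536.2  12.6] [540.7 310.8] 64.91482543945312
 yaw 64.60000000000005
 yawcatch 65.20000000000006
  [ 20.57460391 105.83079953]
  o [500.4   5.8]
   lug top 31 [ 16.6 -18.8] [ 41.4 -11.1] [ 29.2 -14.7]
   tooth 17 [  5.5 -18.9] [ 21.9 -11.3] [ 12.  -14.7]
  glue cap [ -53.  -188.3]
  [ 20.24586903 105.79830745]
  o [500.2   6.1]
   lug top 31 [ 16.8 -19.1] [ 41.6 -11.5] [ 29.3 -15.2]
   tooth 17 [  5.7 -19.2] [ 22.  -11.6] [ 12.2 -15. ]
  glue cap [ -54.1 -188.2]
  [ 20.29383843 105.79155584]
  o [500.    6.5]
   lug top 31 [ 17.1 -19.5] [ 41.9 -11.9] [ 29.6 -15.7]
   tooth 17 [  6.  -19.5] [ 22.3 -11.9] [ 12.4 -15.3]
  glue cap [ -55. -188.]
scene board [536.7  11.4] [542.6 310.2] 65.0285415649414
 yaw 64.90000000000006
 yawcatch 64.70000000000005
  [ 20.88091376 104.92764183]
  o [501.8   6.8]
   lug top 27 [ 18.8 -19.5] [ 40.2 -10.8] [ 30.6 -14.1]
   tooth 10 [  5.9 -20.7] [ 13.4 -13.9] [  8.7 -16.3]
  [ 20.73583909 104.91384413]
  o [501.7   7.1]
   lug top 27 [ 18.9 -20. ] [ 40.3 -11.2] [ 30.7 -14.5]
   tooth 10 [  5.9 -21. ] [ 13.4 -14.1] [  8.8 -16.6]
  [ 20.43174875 104.82469792]
  o [501.7   7.3]
   lug top 27 [ 18.9 -20.4] [ 40.3 -11.7] [ 30.7 -14.8]
   tooth 10 [  5.9 -21.3] [ 13.4 -14.4] [  8.7 -16.9]
```

```bash
cat >> h.py <<'E'
from scipy.spatial.transform import Rotation as Ro
O=np.array([500.8,6.8]); TH=np.radians(64.85)
def go(x,y,z):
    from workcell import state
    s=state(); R=Ro.from_euler('xyz',s['ee_rot'],degrees=True)
    Y=np.array([np.cos(TH),np.sin(TH),0]); X=np.array([Y[1],-Y[0],0]); Z=np.array([0,0,1.])
    t=np.r_[O,0]+x*X+y*Y+z*Z
    Rt=Ro.from_matrix(np.stack([-Y,-Z,X],1))
    print("t",round(s['time_s'],2),"jig now",tojig(s['ee_pos'],O,TH).round(1),round(s['ee_pos'][2],1),"F",np.round(s['force'],1),"w",round(s['gripper_width'],1))
    print("delta_cm",(R.inv().apply(t-s['ee_pos'])/10).round(2),"twist",(R.inv()*Rt).as_rotvec(degrees=True).round(2))
E
python3 -c "
from h import *
go(.5,-48,270);go(.5,-48,110)"
```

```text
t 0.1 jig now [ -45.2 -626.3] 213.2 F [-0.1  0.7  0.5] w 91.4
delta_cm [-44.03  -5.62 -37.79] twist [ 8.000e-02 -4.515e+01 -4.000e-02]
t 0.1 jig now [ -45.2 -626.3] 213.2 F [-0.1  0.7  0.5] w 91.4
delta_cm [-44.03  10.38 -37.76] twist [ 8.000e-02 -4.515e+01 -4.000e-02]
```

```bash
python3 -m pendant '[{"delta_pos":[-1,-4,-1],"twist":[0,-4,0],"grip":50},{"delta_pos":[-4,-6,-3.5],"twist":[0,-9,0],"grip":50},{"delta_pos":[-7.5,-6,-6.5],"twist":[0,-15,0],"grip":50},{"delta_pos":[-11,-6,-9.5],"twist":[0,-20,0],"grip":50},{"delta_pos":[-14,-6,-12],"twist":[0,-25,0],"grip":50}]' 20; python3 -c "
from h import *
go(.5,-48,250)"
```

```text
time_s: 0.6
ee_pos: [285.6, -379.1, 273.8]
ee_rot: [-90.0, 0.0, -135.1]
force: [1.1, 0.2, 0.1]
gripper_width: 54.4
t 0.6 jig now [ -30.8 -440.7] 273.8 F [1.1 0.2 0.1] w 54.4
delta_cm [-37.98   2.41 -10.46] twist [  0.02 -19.95  -0.03]
```

```bash
python3 -m pendant '[{"delta_pos":[-4,0,-1.1],"twist":[0,-4,0],"grip":50},{"delta_pos":[-8.5,0,-2.3],"twist":[0,-8,0],"grip":50},{"delta_pos":[-13,0,-3.6],"twist":[0,-12,0],"grip":50},{"delta_pos":[-17.5,0,-4.8],"twist":[0,-16,0],"grip":50},{"delta_pos":[-21,0,-5.8],"twist":[0,-19.9,0],"grip":50}]'; python3 -c "
from h import *
go(.5,-48,200)"
```

```text
time_s: 1.1
ee_pos: [394.2, -189.9, 273.8]
ee_rot: [-90.0, 0.0, -115.2]
force: [-0.4, -1.1, -0.5]
gripper_width: 45.2
t 1.1 jig now [ -12.9 -223.4] 273.8 F [-0.4 -1.1 -0.5] w 45.2
delta_cm [-17.54   7.38   1.33] twist [ 0.02 -0.03 -0.02]
```

```bash
python3 -m pendant '[{"delta_pos":[-4.5,0,0.4],"twist":[0,0,0],"grip":50},{"delta_pos":[-9,0,0.8],"twist":[0,0,0],"grip":50},{"delta_pos":[-13.5,2,1.2],"twist":[0,0,0],"grip":50},{"delta_pos":[-16.5,5,1.3],"twist":[0,0,0],"grip":50},{"delta_pos":[-17.5,9,1.3],"twist":[0,0,0],"grip":50}]'; python3 -c "
from h import *
go(.5,-48,100)"
```

```text
time_s: 1.6
ee_pos: [482.8, -37.2, 183.9]
ee_rot: [-89.8, 0.1, -115.2]
force: [0.5, -0.5, -1.0]
gripper_width: 45.5
t 1.6 jig now [  2.4 -47.5] 183.9 F [ 0.5 -0.5 -1. ] w 45.5
delta_cm [ 0.07  8.39 -0.22] twist [-0.22 -0.07 -0.13]
```

```bash
python3 -m pendant '[{"delta_pos":[0,2,0],"twist":[0,0,0],"grip":50},{"delta_pos":[0,4,0],"twist":[0,0,0],"grip":50},{"delta_pos":[0,6,0],"twist":[0,0,0],"grip":50},{"delta_pos":[0,7.5,0],"twist":[0,0,0],"grip":50},{"delta_pos":[0,8,0],"twist":[0,0,0],"grip":50}]'
python3 - <<'E'
from h import *
go(.5,-48,60)
for n,(a,b,c,e) in(("top",(120,270,200,380)),("scene",(130,280,200,380))):
    p,d=imaging.grab_frame(n); np.save(f"pics/{n}1p.npy",p); np.save(f"pics/{n}1.npy",d)
    cv2.imwrite(f"pics/{n}1.png",cv2.resize(p[a:b,c:e,::-1],None,fx=4,fy=4,interpolation=cv2.INTER_CUBIC))
E
```

```text
time_s: 2.1
ee_pos: [479.0, -39.6, 102.2]
ee_rot: [-90.2, -0.1, -115.4]
force: [0.3, -0.9, 1.3]
gripper_width: 45.5
t 2.1 jig now [  0.  -51.2] 102.2 F [ 0.3 -0.9  1.3] w 45.5
delta_cm [-0.33  4.21  0.06] twist [ 0.22 -0.25  0.08]
```

View pics/scene1.png

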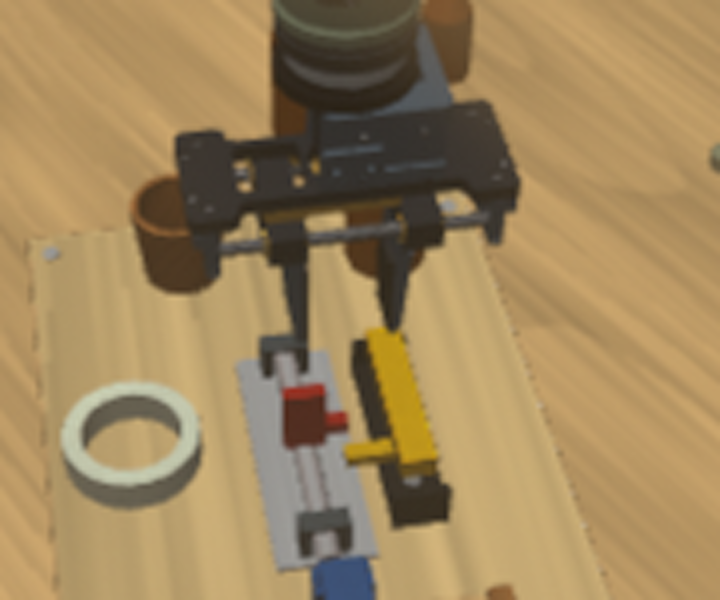

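View pics/top1.png

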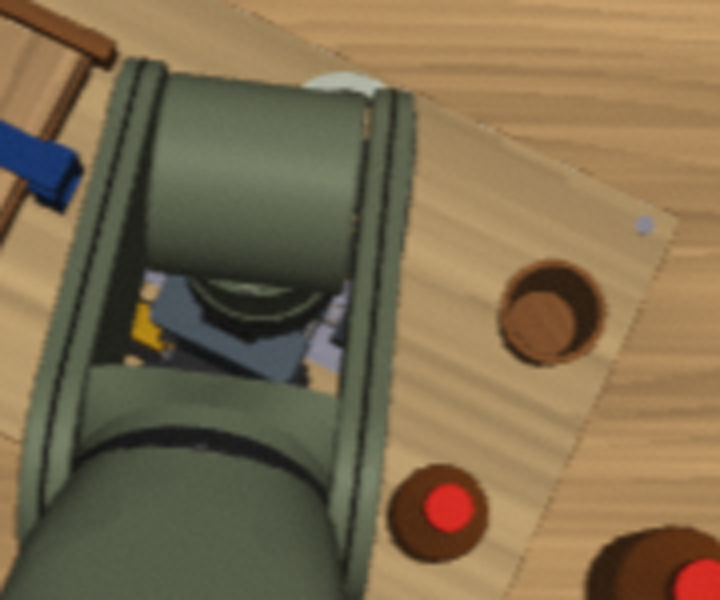

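The scene view shows the fingertips at zoomed pixels (300,335) and (395,325), above the bolt line behind the lug and the rear of the catch, and nothing has been disturbed. I'll go down now.

```bash
python3 -m pendant '[{"delta_pos":[0,1,0],"twist":[0,0,0],"grip":50},{"delta_pos":[0,2,0],"twist":[0,0,0],"grip":50},{"delta_pos":[0,2.6,0],"twist":[0,0,0],"grip":50},{"delta_pos":[0,2.8,0],"twist":[0,0,0],"grip":50},{"delta_pos":[0,2.8,0],"twist":[0,0,0],"grip":50}]'; python3 -c "
from h import *
go(.5,-48,57.5)"
```

```text
time_s: 2.7
ee_pos: [480.3, -39.8, 75.6]
ee_rot: [-90.0, -0.0, -115.4]
force: [-0.1, 0.1, -0.6]
gripper_width: 45.6
t 2.7 jig now [  1.2 -50.9] 75.6 F [-0.1  0.1 -0.6] w 45.6
delta_cm [-0.29  1.81 -0.07] twist [ 0.03 -0.25  0.02]
```

```bash
python3 -m pendant '[{"delta_pos":[0,0.5,0],"twist":[0,0,0],"grip":50},{"delta_pos":[0,0.9,0],"twist":[0,0,0],"grip":50},{"delta_pos":[0,1.3,0],"twist":[0,0,0],"grip":50},{"delta_pos":[0,1.6,0],"twist":[0,0,0],"grip":50},{"delta_pos":[0,1.7,0],"twist":[0,0,0],"grip":50}]'; python3 -c "
from h import *
go(.5,-48,57)"
```

```text
time_s: 3.2
ee_pos: [480.6, -39.8, 59.1]
ee_rot: [-90.0, -0.0, -115.4]
force: [-1.4, -0.3, 6.6]
gripper_width: 45.4
t 3.2 jig now [  1.6 -50.8] 59.1 F [-1.4 -0.3  6.6] w 45.4
delta_cm [-0.28  0.21 -0.11] twist [-0.02 -0.25  0.  ]
```

```bash
python3 -m pendant '[{"delta_pos":[0,0.1,0],"twist":[0,0,0],"grip":50},{"delta_pos":[0,0.2,0],"twist":[0,0,0],"grip":50},{"delta_pos":[0,0.2,0],"twist":[0,0,0],"grip":50},{"delta_pos":[-0.5,0.2,0],"twist":[0,0,0],"grip":50},{"delta_pos":[-1,0.2,0],"twist":[0,0,0],"grip":50}]'; python3 -c "
from h import *
go(.5,-48,57)"
```

```text
time_s: 3.7
ee_pos: [484.7, -31.7, 57.5]
ee_rot: [-90.0, -0.1, -115.3]
force: [-3.3, -4.0, 7.3]
gripper_width: 45.5
t 3.7 jig now [  1.8 -41.7] 57.5 F [-3.3 -4.   7.3] w 45.5
delta_cm [ 0.63  0.05 -0.12] twist [-0.05 -0.18  0.11]
```

```bash
python3 -m pendant '[{"delta_pos":[-0.3,0.05,0],"twist":[0,0,0],"grip":50},{"delta_pos":[-0.6,0.05,0],"twist":[0,0,0],"grip":50},{"delta_pos":[-0.9,0.05,0],"twist":[0,0,0],"grip":50},{"delta_pos":[-1.2,0.05,0],"twist":[0,0,0],"grip":50},{"delta_pos":[-1.5,0.05,0],"twist":[0,0,0],"grip":50}]'; python3 -c "
from h import *
go(.5,-48,57)"
```

```text
time_s: 4.2
ee_pos: [490.8, -18.7, 57.0]
ee_rot: [-90.0, -0.2, -115.3]
force: [-2.3, -7.8, 7.3]
gripper_width: 45.9
t 4.2 jig now [  1.8 -27.3] 57.0 F [-2.3 -7.8  7.3] w 45.9
delta_cm [ 2.07  0.01 -0.12] twist [-0.04 -0.15  0.17]
```

```bash
python3 -m pendant '[{"delta_pos":[-0.2,0.03,0],"twist":[0,0,0],"grip":50},{"delta_pos":[-0.4,0.03,0],"twist":[0,0,0],"grip":50},{"delta_pos":[-0.6,0.03,0],"twist":[0,0,0],"grip":50},{"delta_pos":[-0.8,0.03,0],"twist":[0,0,0],"grip":50},{"delta_pos":[-1.0,0.03,0],"twist":[0,0,0],"grip":50}]'
python3 - <<'E'
from h import *
go(.5,-48,57)
for n,(a,b,c,e) in(("scene",(130,280,200,380)),):
    p,d=imaging.grab_frame(n)
    cv2.imwrite(f"pics/{n}2.png",cv2.resize(p[a:b,c:e,::-1],None,fx=4,fy=4,interpolation=cv2.INTER_CUBIC))
E
```

```text
time_s: 4.7
ee_pos: [495.1, -9.7, 56.8]
ee_rot: [-90.0, -0.2, -115.3]
force: [-2.8, -6.7, 8.9]
gripper_width: 45.6
t 4.7 jig now [  1.8 -17.4] 56.8 F [-2.8 -6.7  8.9] w 45.6
delta_cm [ 3.07 -0.01 -0.12] twist [-0.04 -0.16  0.17]
```

View pics/scene2.png

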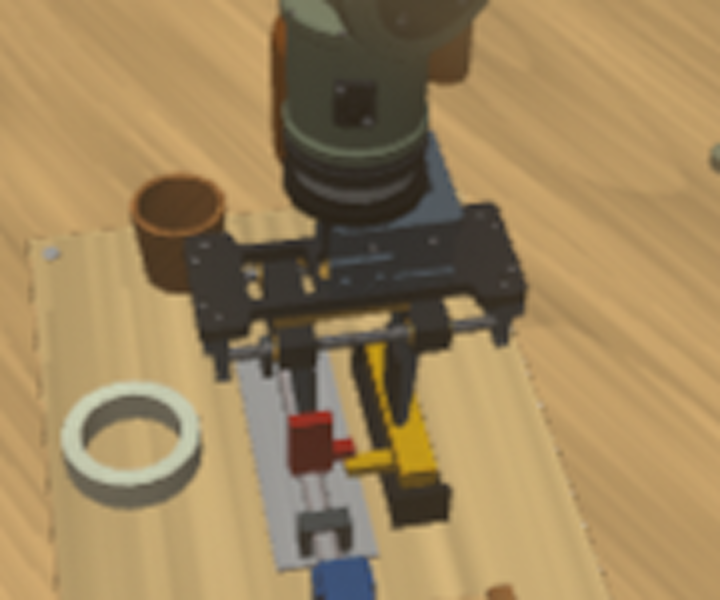

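The picture shows the fingertips behind the lug at (310,440) and on the catch at (400,415), with the tooth just reaching the tongue. I'll keep pushing.

```bash
python3 -m pendant '[{"delta_pos":[-0.2,0.02,0],"twist":[0,0,0],"grip":50},{"delta_pos":[-0.4,0.02,0],"twist":[0,0,0],"grip":50},{"delta_pos":[-0.6,0.02,0],"twist":[0,0,0],"grip":50},{"delta_pos":[-0.8,0.02,0],"twist":[0,0,0],"grip":50},{"delta_pos":[-1.0,0.02,0],"twist":[0,0,0],"grip":50}]'; python3 -c "
from h import *
go(.5,-48,57)"
```

```text
time_s: 5.25
ee_pos: [499.3, -0.7, 56.6]
ee_rot: [-90.0, -0.2, -115.3]
force: [-3.0, -6.3, 9.5]
gripper_width: 45.5
t 5.25 jig now [ 1.8 -7.4] 56.6 F [-3.  -6.3  9.5] w 45.5
delta_cm [ 4.06 -0.03 -0.12] twist [-0.03 -0.16  0.17]
```

```bash
python3 -m pendant '[{"delta_pos":[-0.15,0,0],"twist":[0,0,0],"grip":50},{"delta_pos":[-0.3,0,0],"twist":[0,0,0],"grip":50},{"delta_pos":[-0.45,0,0],"twist":[0,0,0],"grip":50},{"delta_pos":[-0.6,0,0],"twist":[0,0,0],"grip":50},{"delta_pos":[-0.7,0,0],"twist":[0,0,0],"grip":50}]'; python3 -c "
from h import *
go(.5,-48,57)"
```

```text
time_s: 5.75
ee_pos: [502.2, 5.7, 56.6]
ee_rot: [-90.0, -0.2, -115.3]
force: [-3.9, -6.7, 9.4]
gripper_width: 45.1
t 5.75 jig now [ 1.8 -0.4] 56.6 F [-3.9 -6.7  9.4] w 45.1
delta_cm [ 4.76 -0.03 -0.11] twist [-0.02 -0.16  0.18]
```

```bash
python3 -m pendant '[{"delta_pos":[-0.1,0,0],"twist":[0,0,0],"grip":50},{"delta_pos":[-0.2,0,0],"twist":[0,0,0],"grip":50},{"delta_pos":[-0.3,0,0],"twist":[0,0,0],"grip":50},{"delta_pos":[-0.4,0,0],"twist":[0,0,0],"grip":50},{"delta_pos":[-0.5,0,0],"twist":[0,0,0],"grip":50}]'; python3 -c "
from h import *
go(.5,-48,57)"
```

```text
time_s: 6.25
ee_pos: [503.1, 7.5, 56.7]
ee_rot: [-90.0, -0.5, -115.2]
force: [-7.1, -19.1, 13.1]
gripper_width: 45.6
t 6.25 jig now [1.8 1.6] 56.7 F [ -7.1 -19.1  13.1] w 45.6
delta_cm [ 4.96  0.01 -0.12] twist [-0.   -0.08  0.5 ]
```

The horizontal force jumped from about 8 to 20 N, so the bolt is at its stop. I'll ease back a little and lift straight up.

```bash
python3 -m pendant '[{"delta_pos":[0.3,0,0],"twist":[0,0,0],"grip":50},{"delta_pos":[0.6,0,0],"twist":[0,0,0],"grip":50},{"delta_pos":[0.7,-0.8,0],"twist":[0,0,0],"grip":50},{"delta_pos":[0.7,-2.5,0],"twist":[0,0,0],"grip":50},{"delta_pos":[0.7,-5,0],"twist":[0,0,0],"grip":50}]'; python3 -m pendant '[{"delta_pos":[0,-3,0],"twist":[0,0,0],"grip":50},{"delta_pos":[0,-6,0],"twist":[0,0,0],"grip":50},{"delta_pos":[0,-9,0],"twist":[0,0,0],"grip":50},{"delta_pos":[0,-12,0],"twist":[0,0,0],"grip":50},{"delta_pos":[0,-14,0],"twist":[0,0,0],"grip":50}]'
python3 - <<'E'
from h import *
go(.5,-48,57)
for n,(a,b,c,e) in(("scene",(130,280,200,380)),):
    p,d=imaging.grab_frame(n)
    cv2.imwrite(f"pics/{n}3.png",cv2.resize(p[a:b,c:e,::-1],None,fx=4,fy=4,interpolation=cv2.INTER_CUBIC))
    W=cloud(n,d); m,ye,re=masks(n,p,d)
    r=W[re]; 
    for lo,hi in((76,90),(40,60)):
        k=(r[:,2]>lo)&(r[:,2]<hi); 
        if k.sum(): j=tojig(r[k],O,TH); print(k.sum(),j.min(0).round(1),j.max(0).round(1))
    q=W[ye]; j=tojig(q,O,TH); q=q[(abs(j[:,0]+29)<10)]; print("catch z",np.percentile(q[:,2],[25,50,75]).round(1))
E
```

```text
time_s: 6.75
ee_pos: [500.8, 5.3, 105.3]
ee_rot: [-90.2, -0.1, -115.4]
force: [0.4, 0.9, 0.3]
gripper_width: 45.2
time_s: 7.25
ee_pos: [502.4, 5.4, 247.9]
ee_rot: [-89.9, 0.0, -115.4]
force: [0.0, 0.3, -0.5]
gripper_width: 45.5
t 7.25 jig now [ 2.1 -0.6] 247.9 F [ 0.   0.3 -0.5] w 45.5
delta_cm [ 4.76 19.09 -0.19] twist [-0.14 -0.24 -0.05]
30 [18.6 20.7] [40.5 31.1]
14 [ 4.8 18.5] [14.9 27.7]
catch z [65.1 65.8 66.8]
```

View pics/scene3.png

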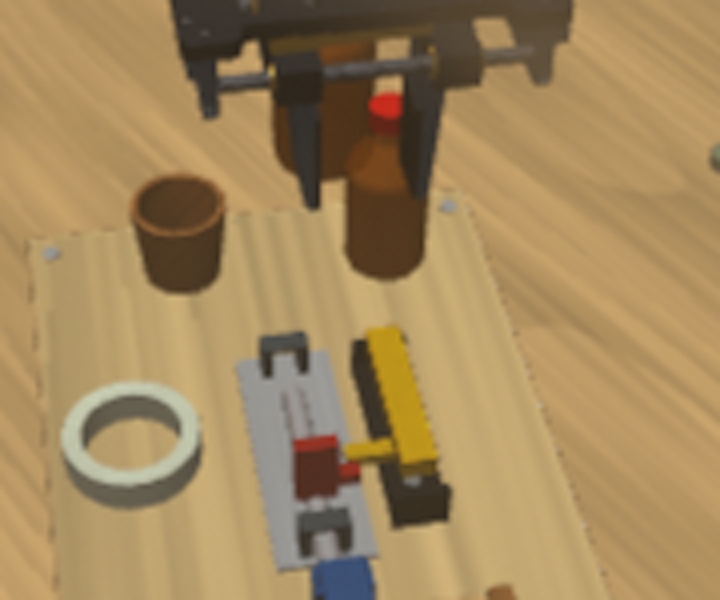

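The lug now sits at (315,468), past the tongue. The catch is up at z of about 66 mm, the tongue is behind the tooth, and the bottle, cup and tape haven't moved in the picture.

```bash
python3 -c "
from workcell import job; print(job.job_done())"
```

```text
the job is handed in; nothing more can be done
None
```

I bolted the bar shut and handed the job in after about 7.3 s of the 40 s allowed; handing in gives no verdict.

- **Action:** One fingertip held the catch down about 9 mm. The other pushed the lug until the horizontal force jumped from about 8 to 20 N, which I took as the bolt's stop. I then eased back, lifted clear and left the gripper at about z = 248 mm, touching nothing.
- **Bolt:** The final picture shows the lug moved about 41 mm along jig +y, with its tooth past the catch's tongue. Where the bolt started is known only as 0 to 12 mm. That it is fully home rests on the force jump and on the tongue being behind the tooth; I didn't read the joint itself.
- **Catch:** It is back up, its top at about 66 mm.
- **Bottle, cup and tape:** They look unmoved and upright in the picture. I didn't measure their final positions.
- **Disagreement:** The finger's position at the stop suggests the bolt travelled about 38 mm after contact, against 41 mm from the pictures. That is about what I'd expect from the 2 mm calibration error plus depth noise.

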